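# Make up a vase kit and a lantern kit for the craft class

### The arm

A 6-joint arm with a two-finger parallel gripper is mounted at the origin on the work surface. World frame = base frame: x ahead of the robot, y to its left, z up, the work surface at z = 0. Lengths are in m, angles in rad, forces in N, time in s.
With the tool pointing down it reaches from about 0.35 to 0.975 m from the base axis. Payload 7.1 kg.
Tool frame: the origin (TCP) lies midway between the tips of the shut fingers; the grasp point (between the pads) lies 19 mm behind it; z points along the fingers, x is the direction in which the jaws open and shut, and the axes are right-handed (so a half turn about z gives the same grasp; the last joint's range is limited). The gripper opens to 88 mm and grips with 3 to 60 N. Pads are 20 mm wide; open, the fingers measure 115 mm over their backs; the gripper's body (75 mm by 178 mm) begins 61 mm behind the grasp point.
Start: joints at [1.129, 0.423, 1.63, -0, 1.089, -0.019], TCP at [0.256, 0.57, 0.223] pointing down, gripper open.
Joint ranges: [-3, 3], [-0.9, 2.11], [0.09, 2.58], [-1.31, 4.45], [0.11, 2.69], [-2.54, 2.54]. Speed limits (rad/s): [2.39, 2.39, 3.01, 3.14, 3.14, 3.14].

### API

Orientations are given as a unit quaternion [w, x, y, z].
In Python, from station import move_pose, movel, movej, command_gripper, wait, inverse_kinematics, read_camera, camera_info, MotionError, job_done, get_time, get_joint_pos, get_qvel, get_effort, get_tcp_pos, get_ee_rot, get_ft_force, get_ft_torque, get_grip_width gives the robot as it stands. Calls block until the motion is done:
- move_pose(position, orientation): joint-space move of the TCP to a pose.
- movel(position, frame=None, v=0.15, until_force=None): straight line of the TCP; frame=None keeps the orientation; v is the mean speed in m/s. With until_force (N) it stops when the force on the tool has changed by that much, and returns True; else False.
- movej(angles): joint-space move.
- command_gripper(opening): opening from 0.0 (shut) to 1.0 (fully open); the grip force is fixed at half the most; returns when the fingers have stopped.
- wait(seconds).
- inverse_kinematics(position, orientation): joint angles nearest the present ones, or None.
- read_camera(name): name is "scene" or "top" or "wrist"; returns the picture (480x640x3 uint8, red, green, blue); there is no depth.
- camera_info(name): a dict with "intrinsics" (3x3 intrinsics, pixels), "dist" ([k1, k2, p1, p2, k3] as OpenCV has them; the pictures are not rectified), "T" (4x4, takes a point from camera to world coordinates); the wrist camera has in their place "tool_from_camera" (4x4, takes a point from camera to tool coordinates, whose origin is the TCP and whose axes are the tool frame's). Camera axes: x right, y up, looking along -z (the intrinsics and any distortion apply to the point x, -y, -z); pixel columns grow to the right and rows downward; lengths in m; the calibration is good to about 2 mm. A picture is of the moment at which its call begins: read the wrist's pose just before it. camera_info takes no time and is no camera call.
A pose or a line that the arm cannot do raises MotionError and nothing moves.
- job_done(): hands the job in, once; it reports no verdict.
Readings, each from a call of its own:
- get_time(): time.
- get_joint_pos(): joint angles.
- get_qvel(): joint speeds.
- get_effort(): joint torques, N m.
- get_tcp_pos(): TCP position.
- get_ee_rot(): TCP orientation.
- get_ft_force(): force on the tool from outside, world axes, zero at the start.
- get_ft_torque(): the same for the moment, N m.
- get_grip_width(): opening from 0.0 (shut) to 1.0 (fully open).
Only numpy, scipy, OpenCV 4.12 (cv2) and the standard library are available. Lean on these libraries where they do the work, as an engineer would, in place of code of your own. Each camera call takes 0.05 s, during which the arm holds its last target. There are 200 camera calls.

### The job

Make up two craft kits from the stock on the table: the tray with three compartments gets the vase kit (tall jar, white glue bottle and snail shell), the tray with two compartments gets the lantern kit (low jar and stub candle). In each tray the jar stands in the large compartment and each other thing has a small compartment to itself, everything resting on the tray's floor the same way up as it stands now; set the glass jars down gently, do not let them drop. Leave the big jar of pebbles, the drinking glass and the glue gun alone.

Things in the scene. Friction and masses are not known exactly. Their poses are not given: they have to be found in the camera images.
- tall_jar: Tall small jar of clear glass, open at the top, with a brown kraft-paper band round it; round, 54 mm in diameter up to 68 mm high, then a neck and a 51 mm rim; 90 mm high in all, 0.16 kg. Loose, standing on the table. Origin: centre of its underside, z up.
- low_jar: Low jar of clear glass, open at the top, with a narrow brown kraft-paper band; round, 66 mm in diameter up to 48 mm high, then a short neck and a 64 mm rim; 66 mm high in all, 0.14 kg. Loose, standing on the table. Origin: centre of its underside, z up.
- glue_bottle: White plastic bottle of craft glue with a grey pointed nozzle; round, 38 mm in diameter up to 56 mm high, tapering to the nozzle tip at 90 mm; 0.09 kg. Loose, standing. Origin: centre of its underside, z up.
- candle: Cream-coloured stub candle, a plain cylinder 42 mm in diameter and 50 mm high with a short black wick on top; 0.06 kg. Loose, standing. Origin: centre of its underside, z up.
- shell: Tan and brown banded snail shell, lying on its flat side with the tip of the spiral up; nearly round from above, about 39 to 41 mm across at 6 to 15 mm above its underside and narrowing above to 31 mm high; 15 g. Loose. Origin: centre of its underside, z up.
- tray3: Vase kit tray: loose light-wood tray with three compartments in a row, 289 mm long (x), 107 mm wide (y), 24 mm high, 0.5 kg. Walls, dividers (24 mm high) and floor are 6 mm thick; inside width 95 mm. Origin: centre of its underside, z up. Large compartment (105 mm long) at the -x end (nearer the robot), centred at x = -86 mm; two small ones (80 mm long) at x = +12.5 and +98.5 mm.
- tray2: Lantern kit tray: loose light-wood tray with two compartments in a row, 203 mm long (x), 107 mm wide (y), 24 mm high, 0.5 kg. Walls, dividers (24 mm high) and floor are 6 mm thick; inside width 95 mm. Origin: centre of its underside, z up. Large compartment (105 mm long) at the -x end (nearer the robot), centred at x = -43 mm; small one (80 mm long) at x = +55.5 mm.
- big_jar: Bystander, not to be used: big preserving jar of clear glass, a third full of pebbles, with a brown paper band; 90 mm in diameter, 118 mm high. Origin: centre of its underside.
- drinking_glass: Bystander, not to be used: plain clear drinking glass, 76 mm across the rim, 110 mm high. Origin: centre of its underside.
- glue_gun: Bystander, not to be used: black hot-glue gun with orange trigger lying on its side, about 225 mm long with the glue stick in its back (along its x, nozzle to +x), 125 mm wide over the handle (to -y), 32 mm high. Origin: underside, below the middle of its barrel.
Not all that is in view belongs to the job. What is shaped like the shell but red or turquoise is not meant. What is shaped like the glue_bottle but yellow is not meant.

How it is judged:
By the outcome, as a careful person would: the job done as asked, in the order asked, and still so for the second after the job is handed in, with the robot touching nothing.
It also fails if it takes over 125 s, if anything falls off the work surface, if the arm or the gripper's body presses on something with over 40 N, if the wrist force passes 120 N, or if a joint passes its speed limit or range.

## Working session

There is one attempt and no reset: what is moved stays moved. The work goes in short steps, each a Python script; the robot and the scene stay as the last script left them, time stands still between calls to the robot, and variables do not carry over. Pictures are saved under pics/ and viewed, about 12 in all and at most 16, crops included, and the job is handed in when it is done.

```bash
ls; mkdir -p pics; python3 - <<'E'
from station import *
import cv2
for n in("top","scene"):
    cv2.imwrite(f"pics/{n}0.png",read_camera(n)[:,:,::-1])
    c=camera_info(n);print(n,c)
print(camera_info("wrist"),get_time(),get_ee_rot())
E
```

```text
pics
top {'intrinsics': array([[449.17739775,   0.        , 322.35060007],
       [  0.        , 449.17739775, 238.18742806],
       [  0.        ,   0.        ,   1.        ]]), 'dist': array([-0.0599145,  0.       ,  0.       ,  0.       ,  0.       ]), 'T': array([[ 0.01178748,  0.98914987, -0.14643628,  0.48099677],
       [-0.99936869,  0.0067453 , -0.03488156, -0.01756488],
       [-0.03351533,  0.146755  ,  0.98860492,  0.79959547],
       [ 0.        ,  0.        ,  0.        ,  1.        ]])}
scene {'intrinsics': array([[607.01438752,   0.        , 329.69743765],
       [  0.        , 607.01438752, 231.42788007],
       [  0.        ,   0.        ,   1.        ]]), 'dist': array([-0.05770796,  0.        ,  0.        ,  0.        ,  0.        ]), 'T': array([[ 0.44954677, -0.69022814,  0.56700337,  1.26731801],
       [ 0.89323546,  0.35174751, -0.28000731, -0.3206478 ],
       [-0.0061731 ,  0.6323439 ,  0.77466321,  0.96632538],
       [ 0.        ,  0.        ,  0.        ,  1.        ]])}
{'intrinsics': array([[344.25190821,   0.        , 321.94442194],
       [  0.        , 344.25190821, 236.99691324],
       [  0.        ,   0.        ,   1.        ]]), 'dist': array([0.01711059, 0.        , 0.        , 0.        , 0.        ]), 'tool_from_camera': array([[ 9.99999147e-01, -8.99204477e-04,  9.47287715e-04,
         2.66774031e-04],
       [-6.27364684e-04, -9.66817173e-01, -2.55468510e-01,
        -6.93406833e-02],
       [ 1.14557246e-03,  2.55467698e-01, -9.66816913e-01,
        -1.61313861e-01],
       [ 0.00000000e+00,  0.00000000e+00,  0.00000000e+00,
         1.00000000e+00]])} 0.1 [ 3.66502706e-04  8.39756302e-01  5.42963038e-01 -5.98235653e-04]
```

View pics/top0.png

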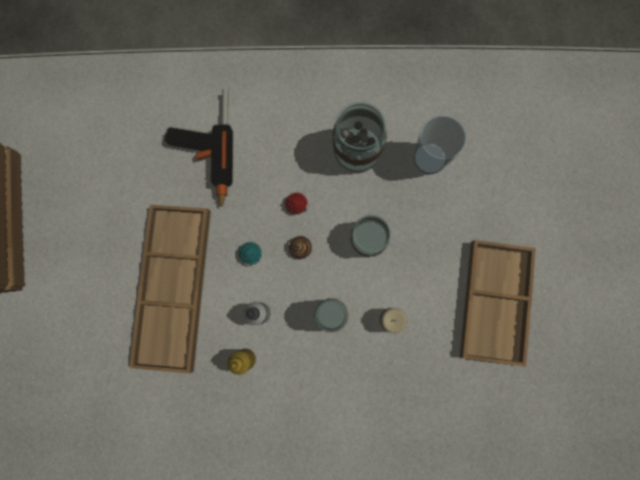

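View pics/scene0.png

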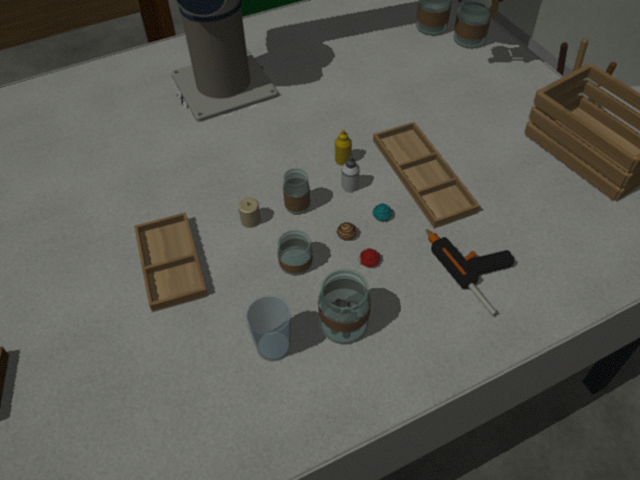

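The top view shows the work objects: tall jar (332,313), low jar (371,236), white bottle (256,313), candle (394,320), shell (300,246), tray3 on the left (about 131–209, 206–371) and tray2 on the right (463–534, 241–364). The scene view shows the same layout. Next come rough positions and a wrist survey.

```bash
cat > h.py <<'E'
from station import *
import numpy as np, cv2
from scipy.spatial.transform import Rotation as R
def rot(q): return R.from_quat(np.r_[q[1:],q[0]]).as_matrix()
def quat(yaw):  # tool down, tool x at angle yaw in the world
    c,s=np.cos(yaw),np.sin(yaw)
    M=np.array([[c,s,0],[s,-c,0],[0,0,-1]]); q=R.from_matrix(M).as_quat(); return [q[3],*q[:3]]
def cam(n):
    c=camera_info(n)
    if n!="wrist": return c["T"],c["intrinsics"],c["dist"]
    T=np.eye(4);T[:3,:3]=rot(get_ee_rot());T[:3,3]=get_tcp_pos()
    return T@c["tool_from_camera"],c["intrinsics"],c["dist"]
def cast(C,px,z):
    T,K,D=C
    p=cv2.undistortPoints(np.array(px,float).reshape(-1,1,2),K,D)[:,0]
    d=np.c_[p[:,0],-p[:,1],-np.ones(len(p))]@T[:3,:3].T
    o=T[:3,3]; return (o+d*((z-o[2])/d[:,2])[:,None])[:,:2]
E
python3 - <<'E'
from h import *
np.set_printoptions(precision=4,suppress=True)
C=cam("top")
for n,p,z in [("tall",(332,313),.09),("low",(371,234),.066),("candle",(394,320),.05),("glue",(252,313),.085),("shell",(300,246),.015),("red",(297,203),.015),("turq",(250,253),.015),("yel",(238,361),.08),("big",(359,125),.118),("glass",(442,138),.11)]: print(n,cast(C,[p],z)[0])
for n,p in [("t3",[(151,206),(209,209),(192,371),(131,367)]),("t2",[(473,241),(534,247),(525,364),(463,357)])]:
    w=cast(C,p,.024);print(n,w.mean(0),w.tolist())
# survey
for i,(x,y) in enumerate([(.40,.20),(.42,-.02),(.42,-.25)]):
    a=np.pi/2 if False else -np.pi/2
    move_pose([x,y,.27],quat(a)); wait(.3)
    c=cam("wrist");im=read_camera("wrist");np.savez(f"w{i}.npz",T=c[0],K=c[1],D=c[2],im=im)
    cv2.imwrite(f"pics/w{i}.png",im[:,:,::-1]);print(get_time(),get_joint_pos(),c[0][:3,3])
E
```

```text
tall [ 0.4682 -0.009 ]
low [ 0.5972 -0.0719]
candle [ 0.4571 -0.1103]
glue [0.4663 0.1177]
shell [0.583  0.0494]
red [0.6607 0.0563]
turq [0.5698 0.138 ]
yel [0.3909 0.1386]
big [ 0.7651 -0.0499]
glass [ 0.7468 -0.1833]
t3 [0.5085 0.2751] [[0.6525259763874229, 0.32008446067801044], [0.6472091073343065, 0.2130292216562974], [0.36526241114509567, 0.22965375065060992], [0.3688454264778982, 0.33764815699201284]]
t2 [ 0.489  -0.2932] [[0.5927278135672019, -0.2520964066952719], [0.5829110949375393, -0.35834406279608844], [0.384481888308379, -0.3334485002045038], [0.3957071618791462, -0.2290096627386727]]
2.2167 [0.4375 0.0949 1.9577 0.     1.0891 2.0077] [0.4694 0.2006 0.4312]
3.45 [-0.0742  0.0496  2.0076  0.0001  1.0844  1.4951] [ 0.4896 -0.0188  0.4313]
4.7167 [-0.5597  0.1622  1.8776  0.0001  1.1015  1.0097] [ 0.4897 -0.2487  0.4314]
```

```bash
python3 - <<'E'
import cv2,numpy as np
a=[cv2.imread(f"pics/w{i}.png") for i in range(3)]
cv2.imwrite("pics/w01.png",cv2.convertScaleAbs(a[1],alpha=1.6))
g=np.vstack([cv2.resize(a[0],(400,300)),cv2.resize(a[2],(400,300))])
cv2.imwrite("pics/w02.png",cv2.convertScaleAbs(g,alpha=1.6))
E
```

```text
(no output)
```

View pics/w01.png

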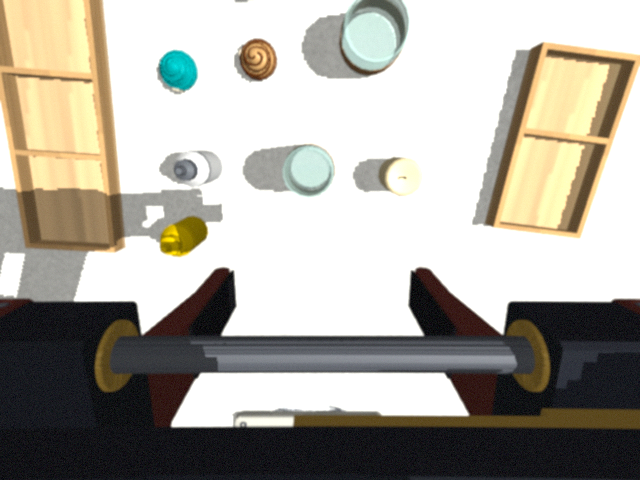

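View pics/w02.png

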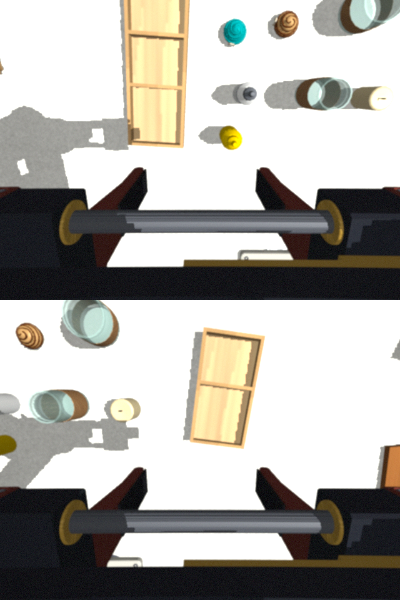

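Wrist view 1 shows: tall jar rim (308,170), low jar rim (375,34), candle (402,176), bottle nozzle (183,170) and shell (259,60). The other two views show tray3 cropped at the top and tray2 whole. I'll cross-check these with the top-view positions.

```bash
python3 - <<'E'
from h import *
np.set_printoptions(precision=4,suppress=True)
L=[np.load(f"w{i}.npz") for i in range(3)]
c=[(l["T"],l["K"],l["D"]) for l in L]
for n,p,z in [("tall",(308,170),.09),("low",(375,34),.066),("candle",(402,177),.05),("glue",(182,170),.087),("shell",(259,60),.015),("turq",(178,70),.015)]: print(n,cast(c[1],[p],z)[0])
print("w0 glue",cast(c[0],[(400,149)],.087), "tall",cast(c[0],[(527,148)],.09),"shell",cast(c[0],[(459,38)],.015))
w=cast(c[2],np.array([(205,29),(265,37),(243,147),(191,141)])*1.6,.024);print("t2",w.mean(0),w.tolist())
w=cast(c[0],np.array([(182,147),(127,145)])*1.6,.024);print("t3 near corners",w)
# colour-mask checks
for i in range(3):
    hsv=cv2.cvtColor(L[i]["im"],cv2.COLOR_RGB2HSV);hsv[220:]=0
    m=cv2.inRange(hsv,(8,60,60),(25,190,255))
    m=cv2.morphologyEx(m,cv2.MORPH_CLOSE,np.ones((5,5)))
    for k in cv2.findContours(m,cv2.RETR_EXTERNAL,2)[0]:
        if cv2.contourArea(k)>700:
            b=cv2.minAreaRect(k);bp=cv2.boxPoints(b)
            print(i,b,cast(c[i],[b[0]],.02)[0])
E
```

```text
tall [ 0.4673 -0.0057]
low [ 0.592  -0.0692]
candle [ 0.4573 -0.107 ]
glue [0.4667 0.1178]
shell [0.5806 0.0499]
turq [0.57   0.1394]
w0 glue [[0.4669 0.1246]] tall [[0.4676 0.0044]] shell [[0.5819 0.0524]]
t2 [ 0.4885 -0.2937] [[0.5922299173729788, -0.25548929457099695], [0.5799588563039121, -0.35850097164064676], [0.38507063454041807, -0.3311897957004495], [0.3969018719285108, -0.22966860313101994]]
t3 near corners [[0.3645 0.2374]
 [0.3684 0.3442]]
0 ((595.0, 157.0), (36.0, 66.0), 90.0) [ 0.4569 -0.1149]
0 ((460.1153869628906, 37.57692337036133), (40.79215621948242, 34.90867233276367), 78.69007110595703) [0.5809 0.053 ]
0 ((250.0, 109.5), (219.0, 104.0), 90.0) [0.5091 0.2807]
1 ((400.0, 176.5), (35.0, 42.0), 90.0) [ 0.4554 -0.1115]
1 ((564.3176879882812, 137.365478515625), (111.0235595703125, 197.5201416015625), 14.620875358581543) [ 0.4993 -0.2953]
1 ((257.8600158691406, 58.980010986328125), (39.400001525878906, 36.20000076293945), 53.13010025024414) [0.5805 0.0502]
1 ((56.23967742919922, 109.92628479003906), (229.0089111328125, 112.04415893554688), 84.8826904296875) [0.527  0.2764]
2 ((199.5, 176.0), (36.0, 47.0), 90.0) [ 0.4556 -0.1052]
2 ((118.14454650878906, 165.41400146484375), (51.05943298339844, 41.906524658203125), 79.79602813720703) [ 0.4672 -0.0122]
2 ((361.8999938964844, 137.6999969482422), (99.56063842773438, 177.34237670898438), 8.130102157592773) [ 0.4994 -0.2951]
2 ((47.305885314941406, 57.476470947265625), (47.07391357421875, 35.034271240234375), 40.601295471191406) [0.5799 0.0452]
```

```bash
cat >> h.py <<'E'
T3c,T3a=np.array([.5085,.277]),-.060
T2c,T2a=np.array([.4888,-.2935]),-.120
def comp(c,a,dx): return c+dx*np.array([np.cos(a),np.sin(a)])
def pick_place(src,dst,a,g,op,rel,carry=.13):
    q=quat(a-np.pi/2)
    command_gripper(op)
    move_pose([*src,g+.11],q); movel([*src,g+.02],v=.2)
    if movel([*src,g],v=.06,until_force=8): print("contact going down!",get_tcp_pos())
    command_gripper(0.0); w=get_grip_width()*88
    print("grip mm",w, "tcp",get_tcp_pos())
    movel([*src,g+.04],v=.06); movel([*src,g+carry],v=.2)
    move_pose([*dst,g+carry],q)
    movel([*dst,g+.022],v=.2); wait(.2)
    print("still held mm",get_grip_width()*88)
    hit=movel([*dst,g+.000],v=.02,until_force=2.5)
    print("touch",hit,"drop z",get_tcp_pos()[2]-g,"F",get_ft_force(),"t",get_time())
    wait(.1); command_gripper(rel); wait(.1)
    p=get_tcp_pos(); movel([*p[:2],g+carry],v=.2)
E
python3 - <<'E'
from h import *
w=cast(cam("scene"),[(374,135),(413,123),(479,209),(438,224)],.024);print(w.mean(0),w.tolist())
pick_place([.4677,-.007],comp(T3c,T3a,-.086),T3a,.026,1.0,.8)
cv2.imwrite("pics/s1.png",read_camera("scene")[60:360,100:500,::-1].repeat(2,0).repeat(2,1))
E
```

```text
[0.51610509 0.28218781] [[0.3676157772629135, 0.2399979925755925], [0.37257988884484383, 0.34240750552431853], [0.6643870086621363, 0.32224032375401856], [0.6598376803728626, 0.22410540860882466]]
grip mm 52.46414767301859 tcp [ 0.46783468 -0.00695798  0.02610598]
still held mm 52.78090721115472
touch True drop z 0.005997106822580544 F [-0.89116655 -0.09669162  5.45857692] t 11.9583
```

View pics/s1.png

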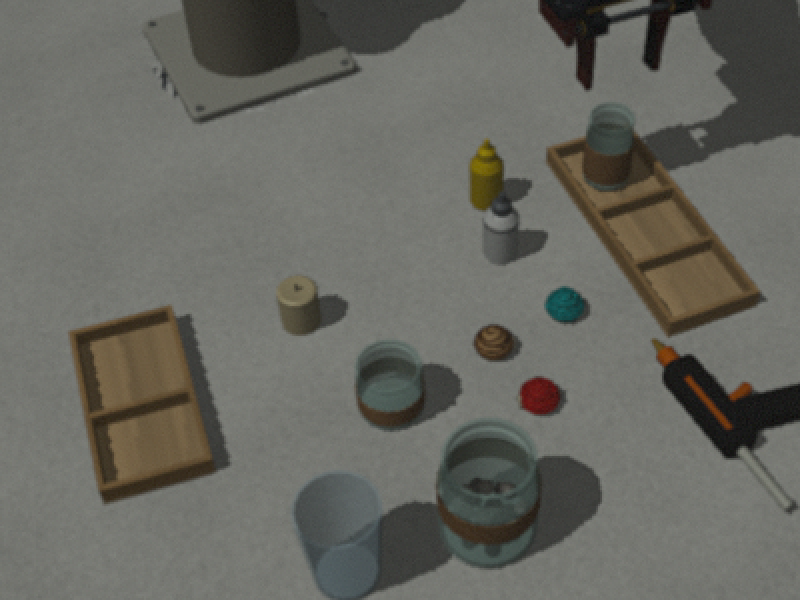

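The tall jar stands in tray3's large compartment; it touched the floor at the expected 6 mm. Tray3 seems a few millimetres further along +x/+y, so I'll adjust, then do the bottle and shell.

```bash
sed -i 's/\.5085,\.277\]/.511,.279]/' h.py; python3 - <<'E'
from h import *
pick_place([.4667,.120],comp(T3c,T3a,.0125),T3a,.026,.8,.7)
pick_place([.581,.0505],comp(T3c,T3a,.0985),T3a,.003,.7,.62,carry=.16)
cv2.imwrite("pics/s2.png",read_camera("scene")[60:360,100:500,::-1].repeat(2,0).repeat(2,1))
E
```

```text
grip mm 37.760722593976176 tcp [0.46680951 0.12003809 0.02610688]
still held mm 37.315277295355415
touch True drop z 0.006071258537287402 F [-1.1102014   0.34462371  5.24909443] t 19.9083
grip mm 38.05331163149865 tcp [0.58116217 0.05051039 0.00320183]
still held mm 37.863992596964536
touch True drop z 0.005981380818173366 F [ 0.46003899 -0.58374622  5.32432562] t 28.4917
```

View pics/s2.png

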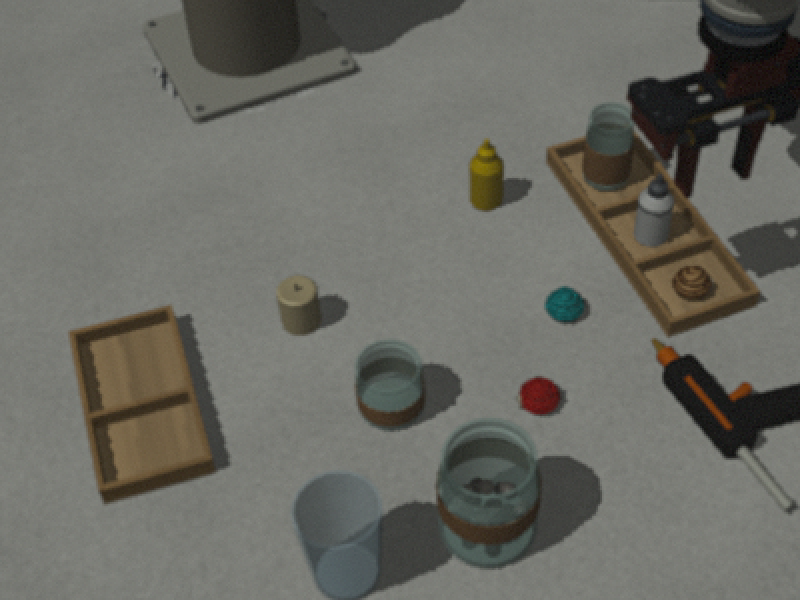

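The bottle and shell are upright in their compartments, with the tray not moved. Next, the lantern kit.

```bash
python3 - <<'E'
from h import *
pick_place([.5945,-.0705],comp(T2c,T2a,-.043),T2a,.023,1.0,.9)
pick_place([.4565,-.1085],comp(T2c,T2a,.0555),T2a,.022,.8,.7)
move_pose([.40,0,.27],quat(-np.pi/2)); wait(.3)
s=read_camera("scene")[60:360,100:500,::-1].repeat(2,0).repeat(2,1)
cv2.imwrite("pics/s3.png",s)
move_pose([.25,.45,.27],quat(0)); wait(.3)
cv2.imwrite("pics/t3.png",cv2.convertScaleAbs(read_camera("top")[:,:,::-1],alpha=1.5)); print(get_time())
E
```

```text
grip mm 65.66799077891405 tcp [ 0.59465156 -0.07051674  0.02320769]
still held mm 65.23160377827128
touch True drop z 0.005976474335722272 F [-0.40281166 -0.25702495  3.53098949] t 37.825
grip mm 41.38635453429973 tcp [ 0.45663776 -0.10852276  0.02213806]
still held mm 41.73140874982668
touch True drop z 0.006068150133888041 F [-0.74726817  0.81963179  4.89959964] t 45.9667
51.2333
```

View pics/s3.png

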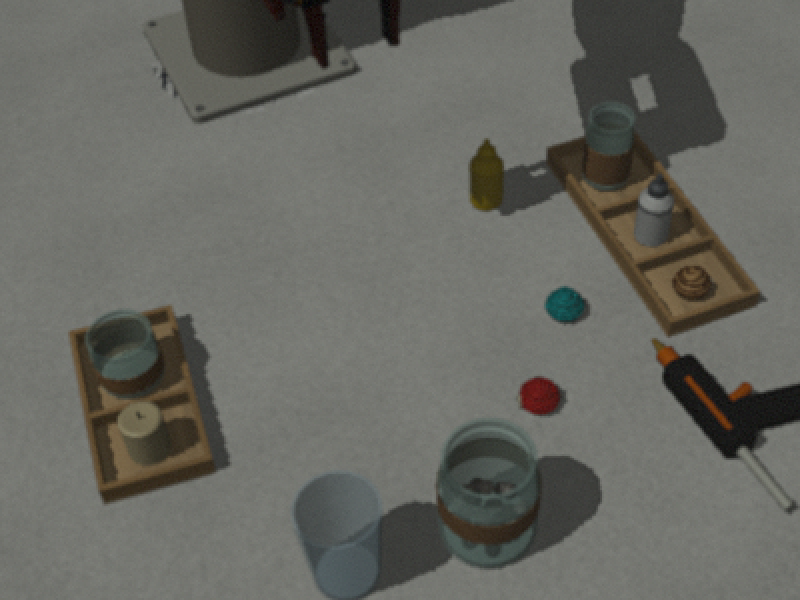

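View pics/t3.png

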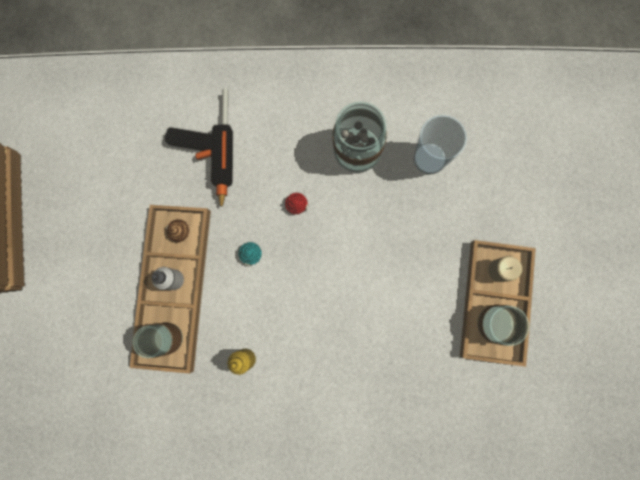

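Both views show all five things upright in the right compartments. The trays and bystanders are where they were, and the arm is clear, so I'm handing in.

```bash
python3 -c "
from station import *
job_done();print(get_time())"
```

```text
the job is handed in; nothing more can be done
the job is handed in; nothing more can be done
```

Both kits are made up and the job is handed in; my last clock reading, just before, was 51 s of the 125 s allowed.

- **Vase kit (tray3):** the tall jar is in the large compartment, the white glue bottle in the middle one and the snail shell in the far one.
- **Lantern kit (tray2):** the low jar is in the large compartment and the candle in the small one.

**Last checks:** Each thing was lowered slowly until contact, which came at the expected 6 mm floor height with about 3.5–5.5 N, and only then released. The final scene and top pictures show all five upright in their compartments. The trays, big jar, drinking glass, glue gun and the look-alikes are where they were at the start.

**Disagreement:** The camera views differed on tray3's position by up to about 8 mm, so I aimed at a middle value. The pictures show the fit was not affected.

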